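Top a snack bowl: tip in the croquettes, hold the egg ready in the tongs

ROBOT

A 6-joint arm with a two-finger parallel gripper is mounted at the origin on the work surface. World frame = base frame: x ahead of the robot, y to its left, z up, the work surface at z = 0. Lengths are in m, angles in rad, forces in N, time in s.
With the tool pointing down it reaches from about 0.35 to 0.85 m from the base axis. Payload 8.1 kg.
Tool frame: the origin (TCP) lies midway between the tips of the shut fingers; the grasp point (between the pads) lies 19 mm behind it; z points along the fingers, y is the line along which they close (so a half turn about z gives the same grasp; the last joint's range is limited). The gripper opens to 93 mm and grips with 3 to 60 N. Pads are 15 mm wide; open, the fingers measure 128 mm over their backs; the gripper's body (75 mm by 188 mm) begins 65 mm behind the grasp point.
Start: joints at [-1.215, 0.13, 1.488, -0, 1.523, -0.085], TCP at [0.256, -0.543, 0.219] pointing down, gripper open.
Joint ranges: [-2.96, 2.96], [-0.89, 2.26], [0.02, 2.5], [-1.34, 4.48], [0, 2.73], [-2.66, 2.66]. Speed limits (rad/s): [2.39, 2.39, 2.79, 3.14, 3.14, 3.14].

INTERFACE

Orientations are given as a rotation vector (axis times angle).
In Python, from bench import manip gives the robot as it stands.
- The arm moves only by the tool play_rows, never from a script. Its argument "targets" is a list that holds one entry, the list of rows, each a list of 7 numbers: the shift along the tool's x, y, z in cm, then the turn, a rotation vector about the tool's x, y, z in rad, then the finger opening in cm, from 0 to 9.3. A call has exactly 10 rows; each row shifts and turns the commanded pose from where the row before left it, along the tool's axes as they then stand; what a row does not reach is not made up. A row lasts 1/10 s, in which the tool goes at most 50 mm and 8.59 degrees, less where a joint would pass 70% of its speed; a pose out of reach is approached as far as the arm can. A call is refused whole if a number of a shift passes 5 or a number of a turn 0.15, either way. A call with a gripper value outside its range is refused whole. The fingers move at their own pace and stop on an object; "newtons" is the grip in N (left out, the last holds). Time passes only in rows, so rows that do not move let the fingers close, or fill a call up. It gives the time, the measured TCP pose, the force, the opening and the grip force at its end, in the units of the state.
- manip.state(): the state, without advancing time (a new reading comes with each control period).
- manip.capture(name): name is "scene" or "top" or "wrist"; returns a dict with "image" (384x512x3 uint8, blue, green, red), "fov_y" (degrees; the focal length in pixels is half the picture's height over the tangent of half this angle, whatever the lens; pixels are square), "cx", "cy" (the principal point, pixels), "R" (3x3) and "t" (3): a world point X has camera coordinates R X + t; the wrist camera has in their place "hand_eye" (4x4, takes a point from camera to tool coordinates, whose origin is the TCP and whose axes are the flange's). Camera axes: x right, y down, z forward; pixel columns grow to the right and rows downward; lengths in m; the calibration is good to about 2 mm. A picture is of the moment at which its call begins: read the wrist's pose just before it. There is no depth.
- manip.sign_off(): hands the job in; it is judged then, once.
Trained networks look in a picture, given as the dict that the camera call returned (one of the last four; its "shot" number tells which), for a name from the list of things; names that differ only in an ending like _2 or _b are one class to them, and where a whole thing is asked for, a point or a joint stands for the part that bears it (a point fixed in the world has none). Each returns a list of dicts, best first, with "conf" (0 to 1); they miss things now and then, are a little off and sometimes report something else, mostly with a low value. They report only what shows in the picture. A call takes as long as a camera call.
- manip.trace(query, picture): "pixels" (384x512 bool, what is visible of it) and "uv" ([column, row] in pixels, amid what is visible of it).
The state is a dict: "time": time; "joint_pos": joint angles; "qd": joint speeds; "joint_efforts": joint torques, N m; "eef_pos": TCP position; "tcp_rot": TCP orientation; "ft_force": force on the tool from outside, world axes, zero at the start; "ft_torque": the same for the moment, N m; "width": opening from 0.0 (shut) to 1.0 (fully open); "gripper_force": force on a finger pad.
Only numpy, scipy, OpenCV 4.12 (cv2) and the standard library are available. Lean on these libraries where they do the work, as an engineer would, in place of code of your own. Each camera call takes 0.05 s, during which the arm holds its last target. There are 200 camera calls.

TASK

Finish a snack order: take the small metal tray by its upright wooden grip and tip the three croquettes into the yellow bowl, then set the empty tray back down flat on the counter. Then take the red-handled tongs, close them on the boiled egg in its stand, lift it and finish while still holding it in the tongs, still and clear above the middle of the bowl. Never touch the food with the gripper, and do not disturb the two bottles or the steel cup.

Things in the scene. Friction and masses are not known exactly. Their poses are not given: they have to be found in the camera images.
- bowl: Loose yellow plastic bowl, 180 mm across the rim, 65 mm high, foot 80 mm across, 0.45 kg. Origin: centre of its underside.
- tray: Loose aluminium tray, 0.2 kg: floor 100 mm (x) by 180 mm (y), 3 mm thick; 22 mm high walls at both sides and the +y end, the -y end open (the mouth, at the start within 0.3 rad of world -y). Croquettes slide on it from 17 to 23 degrees of tilt. At the +y end an upright dark wooden grip, 40 mm along x, 12 mm thick along y, top 70 mm above the underside. Origin: centre of the underside; z up.
- tray_handle (a point): Point in the middle of the tray's wooden grip, 55 mm above the tray's underside (15 mm below the grip's top), 96 mm from the tray's origin along its +y. Axes as the tray's.
- tray_lip (a point): Middle of the tray's open edge (top of the floor), 90 mm from the tray's origin along its -y. Axes as the tray's.
- croquette1: Loose golden-brown croquette, 22 x 30 x 22 mm with rounded edges, about 22 g, starting on the tray floor. Origin: centre of its underside (as it starts).
- croquette2: Loose golden-brown croquette, 22 x 30 x 22 mm with rounded edges, about 22 g, starting on the tray floor. Origin: centre of its underside (as it starts).
- croquette3: Loose golden-brown croquette, 22 x 30 x 22 mm with rounded edges, about 22 g, starting on the tray floor. Origin: centre of its underside (as it starts).
- stand: White round egg cup, fixed to the counter, 56 mm across at the foot, 24 mm high. Origin: centre of its underside.
- egg: Loose brown boiled egg, 44 mm across, 56 mm long, about 55 g, upright in the stand (it just lifts out). Origin: its lower end, about 15 mm above the counter at the start; z along its length.
- egg_center (a point): Point on the egg's axis at its waist (widest place, 44 mm across), 26 mm from its lower end; about 41 mm above the counter at the start, 17 mm above the stand's rim.
- tongs: Loose spring tongs, 90 g, lying on their side, 24 mm high, 220 mm long; hinge pin at x = -110 mm, tips at +x (at the start within 0.25 rad of world +x). The arms, with red grips from x = -40 to +40 mm, open along y and mirror each other. Open, they are about 96 mm across at the tips. Origin: centre line, underside, midway along the grips, near the centre of mass.
- tongs_grip (a point): Point on the tongs' centre line midway between the red grips, 12 mm above the underside; axes as the tongs'. Here the grips' outer faces are 62 mm apart when open (70 mm at x = +40), 40 mm and parallel when closed on the egg. Squeeze to about 55 mm to carry the tongs open. The spring pushes each grip outwards with 4 N open, 7.5 N closed on the egg.
- tongs_tip (a point): Point on the tongs' centre line between the tip jaws, 90 mm ahead (+x) of tongs_grip, 12 mm above the underside. Put it at the egg's waist, then close. The jaws are shallow V plates, 24 mm high, reaching 17 mm before and beyond this point; open they leave about 76 mm between them, about 64 mm when squeezed to 55 mm at the grips.
- tongs_left (a joint): Closing angle of the tongs' left arm (rad); the right arm mirrors it. 0 = sprung open, about 0.1 = closed on the egg's waist, at most 0.16.
- mustard: Loose bystander: yellow squeeze bottle, 54 mm across, 150 mm high. Origin: centre of underside.
- soy: Loose bystander: amber sauce bottle with a red cap, 50 mm across, 140 mm high. Origin: centre of underside.
- cup: Loose bystander: steel cup, 72 mm across the rim, 85 mm high. Origin: centre of underside.

How it is judged:
By the outcome, as a careful person would: the job done as asked, in the order asked, and still so for the second after the job is handed in, while the arm keeps its last pose, push and grip.
It also fails if it takes over 72 s, if anything falls off the work surface, if the arm or the gripper's body presses on something with over 40 N, if the wrist force passes 120 N, or if a joint passes its speed limit or range.

## Working session

There is one attempt and no reset: what is moved stays moved. The work goes in short steps, Python scripts to look and compute and a tool call to move; the robot and the scene stay as the last step left them, time stands still between calls to the robot, and variables do not carry over. Pictures are saved under pics/ and viewed, at most 10 in all, crops included, and the job is handed in when it is done.

Besides the shell and the picture viewer there is one more tool, called after "Call:" as name(argument=value, ...), one argument or row to a line, values as JSON. play_rows: Moves the arm, as the interface text tells. Its arguments: {"type":"object","properties":{"targets":{"type":"array","items":{"type":"array","items":{"type":"array","items":{"type":"number"}}}},"newtons":{"type":"number"}},"required":["targets"]}

```bash
mkdir -p pics; ls
python3 - <<'E'
from bench import manip
import cv2,numpy as np
print(manip.state())
for n in ["scene","top"]:
    p=manip.capture(n); cv2.imwrite(f"pics/{n}0.png",p["image"])
    print(n,{k:v for k,v in p.items() if k!="image"})
    for q in ["bowl","tray","tray_handle","croquette1","stand","egg","tongs","mustard","soy","cup"]:
        print(q,[(np.round(r["uv"]),round(r["conf"],2),int(r["pixels"].sum())) for r in manip.trace(q,p)[:4]])
E
```

```text
pics
{'time': 0.0, 'joint_pos': array([-1.21537929e+00,  1.31128124e-01,  1.48927141e+00, -2.12070025e-06,
        1.52299663e+00, -8.54208561e-02]), 'qd': array([ 0.00068186,  0.00012307, -0.00055333,  0.00028744,  0.00095507,
       -0.00058812]), 'joint_efforts': array([ 3.06842790e-03, -5.59850693e+01, -4.91750371e+01,  7.72718084e-02,
        3.56872589e-02, -1.35729683e-04]), 'eef_pos': array([ 0.25582948, -0.54210176,  0.21761151]), 'tcp_rot': array([-3.06384112e+00, -6.86482437e-01,  3.84360190e-04]), 'ft_force': array([ 0.72828116,  0.50241239, -0.03628478]), 'ft_torque': array([ 0.01610463,  0.01207652, -0.06789597]), 'gripper_force': 0.0, 'width': 1.0002991992511414}
scene {'fov_y': 43.707848951045094, 'cx': 267.0014744928224, 'cy': 194.05424262629478, 'R': array([[ 0.79828377,  0.60208799,  0.01526714],
       [ 0.47134531, -0.60875556, -0.63816163],
       [-0.3749355 ,  0.51663017, -0.76975103]]), 't': array([-0.46730053, -0.23459486,  1.61727435]), 'shot': 1}
bowl [(array([271., 186.]), 0.94, 2434)]
tray [(array([305., 140.]), 0.78, 1301)]
tray_handle [(array([307., 13
[... 588 characters left out ...]
6],
       [ 0.16724235,  0.01573394, -0.98579026]]), 't': array([0.00229683, 0.55578911, 1.25061627]), 'shot': 2}
bowl [(array([247., 190.]), 0.55, 3312)]
tray [(array([158., 215.]), 0.75, 2351)]
tray_handle [(array([152., 209.]), 0.55, 2299)]
croquette1 [(array([166., 223.]), 0.49, 91), (array([160., 199.]), 0.46, 80)]
stand [(array([313., 199.]), 0.58, 45)]
egg [(array([321., 192.]), 0.7, 203), (array([393., 224.]), 0.19, 531)]
tongs [(array([389., 218.]), 0.69, 480)]
mustard [(array([191., 124.]), 0.66, 481), (array([324., 129.]), 0.52, 590)]
soy [(array([271., 127.]), 0.88, 402), (array([154., 211.]), 0.46, 2337)]
cup [(array([324., 129.]), 0.59, 638), (array([154., 212.]), 0.54, 2170)]
```

Run:
```python
import cv2
a=cv2.imread("pics/top0.png")[90:270,110:440]
cv2.imwrite("pics/topc.png",cv2.resize(a,None,fx=2.4,fy=2.4,interpolation=cv2.INTER_CUBIC))
a=cv2.imread("pics/scene0.png")[90:330,90:400]
cv2.imwrite("pics/scenec.png",cv2.resize(a,None,fx=2.4,fy=2.4,interpolation=cv2.INTER_CUBIC))
```

```text
(no output)
```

View pics/topc.png

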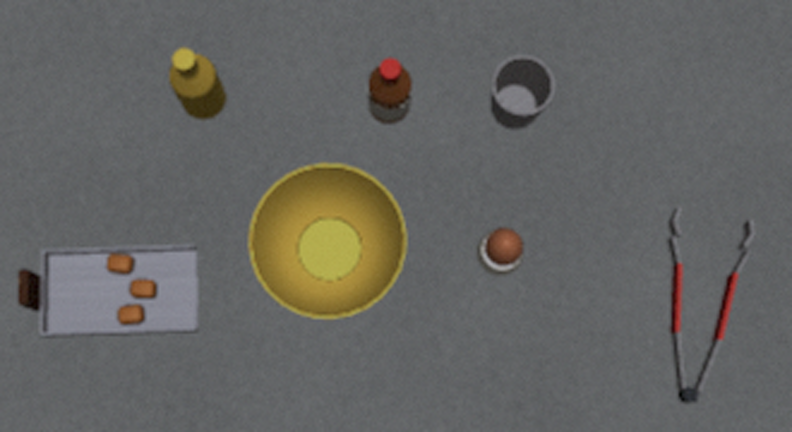

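View pics/scenec.png

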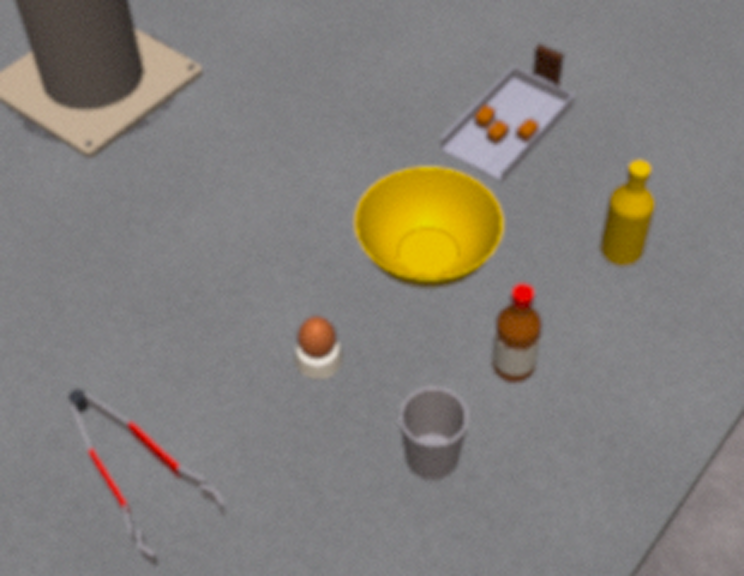

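Top crop (x up, y left): the tray is at the left with its grip at (29,290) and mouth edge at x≈197. The bowl rim is centred at (328,241), the egg is at (504,246), and the tongs hinge is at (689,394) with tips at (676,222) and (748,235). The bottles and cup stand behind, at the top.

```bash
cat > h.py <<'E'
from bench import manip
import numpy as np, cv2
from scipy.spatial.transform import Rotation as Ro
def cam(p,st=None):
    f=192/np.tan(np.radians(p["fov_y"]/2))
    if "R" in p: R,t=np.array(p["R"]),np.array(p["t"])
    else:
        T=np.eye(4);T[:3,:3]=Ro.from_rotvec(st["tcp_rot"]).as_matrix();T[:3,3]=st["eef_pos"]
        W=np.linalg.inv(T@np.array(p["hand_eye"]));R,t=W[:3,:3],W[:3,3]
    return f,R,t
def plane(p,uv,z,st=None):
    f,R,t=cam(p,st); uv=np.atleast_2d(uv).astype(float)
    d=np.c_[(uv[:,0]-p["cx"])/f,(uv[:,1]-p["cy"])/f,np.ones(len(uv))]@R
    o=-R.T@t
    return o+d*((z-o[2])/d[:,2])[:,None]
def proj(p,X,st=None):
    f,R,t=cam(p,st);c=np.atleast_2d(X)@R.T+t
    return c[:,:2]/c[:,2:]*f+[p["cx"],p["cy"]]
def delta(P,Rt):
    """tool-axes shift (cm) and turn to get to position P, rotation Rt"""
    s=manip.state();R=Ro.from_rotvec(s["tcp_rot"])
    return np.round(R.inv().apply(np.array(P)-s["eef_pos"])*100,2),np.round((R.inv()*Rt).as_rotvec(),3)
E
python3 - <<'E'
from h import *
p=manip.capture("top")
c=lambda *a:np.array(a)/2.4+[110,90]
for n,uv,z in [("grip top",c(29,290),.07),("backL",c(43,249),.022),("backR",c(45,334),.022),("mouthL",c(197,249),.01),("mouthR",c(197,332),.01),
 ("crq",c(120,263),.022),("crq",c(143,288),.022),("crq",c(131,315),.022),("bowl",c(328,241),.065),("bowlfoot",c(330,249),.004),("egg",c(505,246),.041),("hinge",c(689,394),.02),("tipL",c(676,222),.02),("tipR",c(748,235),.02),("gripL0",c(677,332),.02),("gripL1",c(679,266),.02),("gripR0",c(720,338),.02),("gripR1",c(735,275),.02),
 ("must",c(184,58),.15),("soy",c(390,69),.14),("cup",c(523,86),.085)]:
    print(n,plane(p,uv,z)[0].round(4))
s=manip.capture("scene")
d=lambda *a:np.array(a)/2.4+[90,90]
for n,uv,z in [("griptop",d(547,52),.07),("bowl",d(429,220),.065),("egg",d(317,337),.041),("hinge",d(78,399),.02),("tipL",d(216,495),.02),("tipR",d(147,548),.02)]:
    print(n,plane(s,uv,z)[0].round(4))
print(manip.capture("wrist")["hand_eye"])
print(Ro.from_rotvec(manip.state()["tcp_rot"]).as_matrix().round(3))
E
```

```text
grip top [0.5058 0.3687 0.07  ]
backL [0.5607 0.3693 0.022 ]
backR [0.4607 0.3627 0.022 ]
mouthL [0.5614 0.1899 0.01  ]
mouthR [0.4631 0.1879 0.01  ]
crq [0.5434 0.278  0.022 ]
crq [0.5137 0.2502 0.022 ]
crq [0.4822 0.2633 0.022 ]
bowl [0.5602 0.0325 0.065 ]
bowlfoot [0.5613 0.0327 0.004 ]
egg [ 0.5572 -0.1701  0.041 ]
hinge [ 0.388  -0.3775  0.02  ]
tipL [ 0.5878 -0.373   0.02  ]
tipR [ 0.5717 -0.4558  0.02  ]
gripL0 [ 0.4589 -0.3675  0.02  ]
gripL1 [ 0.5357 -0.3738  0.02  ]
gripR0 [ 0.4517 -0.4164  0.02  ]
gripR1 [ 0.5247 -0.4379  0.02  ]
must [0.7486 0.1857 0.15  ]
soy [ 0.7373 -0.0384  0.14  ]
cup [ 0.7342 -0.1903  0.085 ]
griptop [0.508  0.3779 0.07  ]
bowl [0.5608 0.0393 0.065 ]
egg [ 0.5539 -0.1611  0.041 ]
hinge [ 0.3897 -0.374   0.02  ]
tipL [ 0.5905 -0.3668  0.02  ]
tipR [ 0.5764 -0.4515  0.02  ]
[[-8.43568349e-04 -9.54971265e-01 -2.96697103e-01  8.37916024e-02]
 [ 9.99998835e-01 -4.28225465e-04 -1.46487562e-03 -9.71727748e-04]
 [ 1.27186087e-03 -2.96697993e-01  9.54970514e-01 -1.67171127e-01]
 [ 0.00000000e+00  0.00000000e+00  0.00000000e+00  1.00000000e+00]]
[[ 0.904  0.427 -0.   ]
 [ 0.427 -0.904  0.   ]
 [ 0.    -0.    -1.   ]]
```

Call:
play_rows(
  targets=[
    [[0,0,-1.5,0,0,0.137,9.3],[0,0,-1.5,0,0,0.137,9.3],[0,0,-1,0,0,0.137,9.3],[1.4,-4.5,0,0,0,0,9.3],[1.4,-4.5,0,0,0,0,9.3],[1.4,-4.5,0,0,0,0,9.3],[1.4,-4.5,0,0,0,0,9.3],[1.4,-4.5,0,0,0,0,9.3],[1.4,-4.5,0,0,0,0,9.3],[1.4,-4.5,0,0,0,0,9.3]],
  ],
)

```text
time: 2.25
eef_pos: [0.3447, -0.2232, 0.2588]
tcp_rot: [3.141, 0.046, 0.001]
ft_force: [1.1, 0.2, -0.5]
width: 1.002
gripper_force: 0.0
```

Call:
play_rows(
  targets=[
    [[1.4,-4.5,0,0,0,0,9.3],[1.4,-4.5,0,0,0,0,9.3],[1.4,-4.5,0,0,0,0,9.3],[1.4,-4.5,0,0,0,0,9.3],[1.4,-4.5,0,0,0,0,9.3],[1.4,-4.5,0,0,0,0,9.3],[1.4,-4.5,0,0,0,0,9.3],[1.4,-4.5,0,0,0,0,9.3],[1.4,-4.5,0,0,0,0,9.3],[1.4,-4.5,0,0,0,0,9.3]],
  ],
)

```text
time: 3.25
eef_pos: [0.4713, 0.2313, 0.2588]
tcp_rot: [-3.141, -0.047, -0.001]
ft_force: [0.8, 0.5, 0.0]
width: 1.0
gripper_force: 0.0
```

Call:
play_rows(
  targets=[
    [[1.2,-4,0,0,0,0,9.3],[1.2,-4,1,0,0,0,9.3],[1.2,-4,2,0,0,0,9.3],[0,-1,3,0,0,0,9.3],[0,0,2,0,0,0,9.3],[0,0,0,0,0,0,9.3],[0,0,0,0,0,0,9.3],[0,0,0,0,0,0,9.3],[0,0,0,0,0,0,9.3],[0,0,0,0,0,0,9.3]],
  ],
)

```text
time: 4.25
eef_pos: [0.504, 0.3602, 0.1803]
tcp_rot: [-3.14, -0.046, -0.003]
ft_force: [0.3, -0.1, -0.4]
width: 0.999
gripper_force: 0.0
```

Run:
```python
from h import *
st=manip.state();p=manip.capture("wrist")
print(st["eef_pos"],st["joint_pos"].round(2),proj(p,[[.507,.373,.07],[.527,.367,.07],[.487,.367,.07]],st).round())
cv2.imwrite("pics/w1.png",p["image"])
for r in manip.trace("tray_handle",p)[:2]: print(r["conf"],r["uv"],r["pixels"].sum())
```

```text
[0.50399349 0.36018358 0.18025903] [0.54 0.2  1.48 0.   1.46 2.08] [[250. 184.]
 [257. 163.]
 [256. 205.]]
0.72 [317.3, 166.6] 14247
```

View pics/w1.png

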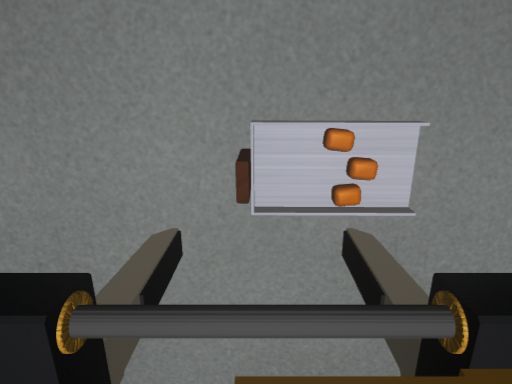

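The grip is at columns 236–250, rows 149–203, left of the tray, and the gripper isn't over any food. I'll zoom numerically on the grip's top face.

Run:
```python
from h import *
im=cv2.imread("pics/w1.png")
g=im[140:212,226:262]
cv2.imwrite("pics/w1c.png",cv2.resize(g,None,fx=8,fy=8,interpolation=cv2.INTER_CUBIC))
for r in (158,175,190,200): print(r,im[r,230:258].sum(1))
st=manip.state();p=manip.capture("wrist")
print(plane(p,[[237,203],[250,203],[237,149],[250,122],[252,213],[414,214],[428,124]],.07,st).round(4)); print(plane(p,[[252,122],[252,213],[414,214],[428,124]],.022,st).round(4))
```

```text
158 [361 354 344 344 348 350 342 207 111 100  99 102 103 101 100 102 103 107
 106 103 234 458 512 407 469 508 508 507]
175 [365 362 355 351 355 250 158 150 153 154 153 151 153 153 156 154 153 148
 126 104 153 446 514 410 458 493 493 493]
190 [366 363 360 349 340 338 214 149 157 159 153 158 156 156 156 159 158 154
 146 111 217 458 514 459 478 500 505 505]
200 [353 347 343 343 343 347 238 159 149 152 149 148 142 144 145 145 140 143
 136 254 340 476 515 459 433 489 511 510]
[[0.4881 0.3843 0.07  ]
 [0.4884 0.3722 0.07  ]
 [0.5383 0.3845 0.07  ]
 [0.5619 0.3735 0.07  ]
 [0.4786 0.3702 0.07  ]
 [0.482  0.219  0.07  ]
 [0.5646 0.2211 0.07  ]]
[[0.5577 0.3733 0.022 ]
 [0.4598 0.3714 0.022 ]
 [0.4639 0.1939 0.022 ]
 [0.5608 0.1964 0.022 ]]
```

View pics/w1c.png

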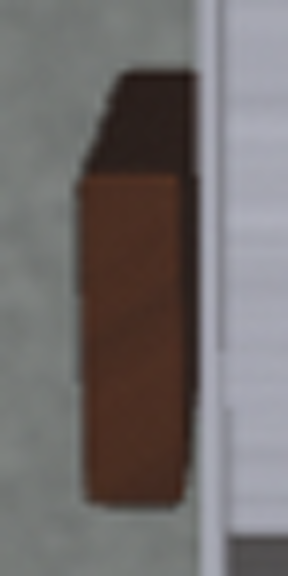

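Call:
play_rows(
  newtons=60,
  targets=[
    [[0.4,-1.9,0,0,0,0,4.5],[0,0,2,0,0,0,4.5],[0,0,2.5,0,0,0,4.5],[0,0,2.5,0,0,0,4.5],[0,0,2.5,0,0,0,4.5],[0,0,2.5,0,0,0,4.5],[0,0,1.6,0,0,0,4.5],[0,0,0.7,0,0,0,4.5],[0,0,0,0,0,0,4.5],[0,0,0,0,0,0,4.5]],
  ],
)

```text
time: 5.4
eef_pos: [0.5074, 0.3797, 0.0369]
tcp_rot: [-3.14, -0.047, -0.002]
ft_force: [0.4, 1.4, 0.0]
width: 0.483
gripper_force: 0.0
```

Call:
play_rows(
  newtons=60,
  targets=[
    [[0,0,0,0,0,0,3],[0,0,0,0,0,0,2],[0,0,0,0,0,0,1.2],[0,0,0,0,0,0,0.5],[0,0,0,0,0,0,0],[0,0,0,0,0,0,0],[0,0,0,0,0,0,0],[0,0,0,0,0,0,0],[0,0,0,0,0,0,0],[0,0,0,0,0,0,0]],
  ],
)

```text
time: 6.4
eef_pos: [0.5068, 0.3792, 0.0359]
tcp_rot: [3.141, 0.047, 0.0]
ft_force: [-1.6, -2.5, 4.7]
width: 0.122
gripper_force: 60.0
```

Call:
play_rows(
  targets=[
    [[0,0,-0.5,0,0,0,0],[0,0,-1,0,0,0,0],[0,0,-1.5,0,0,0,0],[0,0,-1.5,0,0,0,0],[0.15,0.4,-1.5,0,0,0,0],[0.3,0.8,-1.5,0,0,0,0],[0.45,1.2,-1,0,0,0,0],[0.6,1.5,0,0,0,0,0],[0.6,1.5,0,0,0,0,0],[0.6,1.5,0,0,0,0,0]],
  ],
)

```text
time: 7.4
eef_pos: [0.5358, 0.3089, 0.1196]
tcp_rot: [3.14, 0.046, -0.002]
ft_force: [-0.0, -0.7, -2.3]
width: 0.122
gripper_force: 60.0
```

Call:
play_rows(
  targets=[
    [[0.6,1.5,0,0,0,0,0],[0.5,1.3,0,0,0,0,0],[0.4,1.0,0,0,0,0,0],[0.2,0.7,0,0,0,0,0],[0.1,0.4,0,0,0,0,0],[0,0,0,0,0,0,0],[0,0,0,0,0,0,0],[0,0,0,0,0,0,0],[0,0,0,0,0,0,0],[0,0,0,0,0,0,0]],
  ],
)

```text
time: 8.4
eef_pos: [0.555, 0.263, 0.1206]
tcp_rot: [-3.141, -0.048, 0.0]
ft_force: [-0.1, 0.3, -2.0]
width: 0.126
gripper_force: 60.0
```

Run:
```python
from h import *
a=manip.capture("scene")["image"][90:250,170:390];b=manip.capture("wrist")["image"]
im=np.hstack([cv2.resize(a,(440,320),interpolation=cv2.INTER_CUBIC),cv2.resize(b,(360,270))[:,:][0:270].copy() if 0 else cv2.resize(b,(360,320))])
cv2.imwrite("pics/t1.png",im);print(manip.state()["joint_pos"].round(2))
```

```text
[ 0.36  0.23  1.56 -0.    1.35  1.9 ]
```

View pics/t1.png

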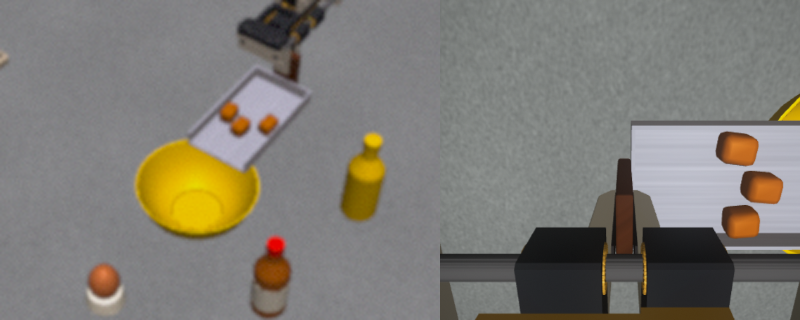

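The tray is level with its lip over the near half of the bowl, and all three croquettes are still on it. I'll tilt about the lip.

Call:
play_rows(
  targets=[
    [[0,0.1,-0.4,0.02,0,0,0],[0,0.15,-0.75,0.04,0,0,0],[0,0.15,-0.85,0.045,0,0,0],[0,0.15,-0.85,0.045,0,0,0],[0,0.15,-0.85,0.045,0,0,0],[0,0.15,-0.85,0.045,0,0,0],[0,0.15,-0.85,0.045,0,0,0],[0,0.15,-0.75,0.04,0,0,0],[0,0.15,-0.75,0.04,0,0,0],[0,0.15,-0.75,0.04,0,0,0]],
  ],
)

```text
time: 9.5
eef_pos: [0.5563, 0.2343, 0.1937]
tcp_rot: [-2.734, -0.041, 0.006]
ft_force: [0.6, -0.2, -2.4]
width: 0.124
gripper_force: 60.0
```

Call:
play_rows(
  targets=[
    [[0,0.1,-0.55,0.03,0,0,0],[0,0.1,-0.55,0.03,0,0,0],[0,0.1,-0.55,0.03,0,0,0],[0,0.1,-0.55,0.03,0,0,0],[0,0.1,-0.55,0.03,0,0,0],[0,0.1,-0.55,0.03,0,0,0],[0,0.1,-0.55,0.03,0,0,0],[0,0.1,-0.55,0.03,0,0,0],[0,0.1,-0.55,0.03,0,0,0],[0,0,0,0,0,0,0]],
  ],
)

```text
time: 10.5
eef_pos: [0.5572, 0.2012, 0.2309]
tcp_rot: [-2.465, -0.035, 0.013]
ft_force: [0.2, -0.4, -2.6]
width: 0.128
gripper_force: 60.0
```

Run:
```python
from h import *
a=manip.capture("scene")["image"][90:250,170:390];p=manip.capture("top");b=p["image"][110:260,130:330]
im=np.hstack([cv2.resize(a,(440,320),interpolation=cv2.INTER_CUBIC),cv2.resize(b,(360,270))]) if 0 else np.hstack([cv2.resize(a,(420,306)),cv2.resize(b,(380,306))])
cv2.imwrite("pics/t2.png",im);s=manip.state();print(s["eef_pos"],s["tcp_rot"],s["joint_pos"].round(2))
```

```text
[0.55709841 0.20193737 0.23085526] [-2.46641285 -0.03552221  0.01295119] [-0.15  0.08  1.67  0.66  1.54  1.32]
```

View pics/t2.png

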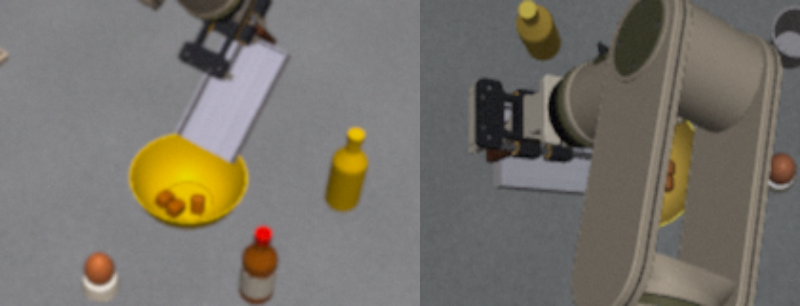

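All three croquettes lie in the bowl and the tray is empty. I'll level it and return it to where it was.

Call:
play_rows(
  targets=[
    [[0,-0.3,1.4,-0.09,0,0,0],[0,-0.3,1.6,-0.09,0,0,0],[0,-0.3,1.6,-0.09,0,0,0],[0,-0.3,1.6,-0.09,0,0,0],[0,-0.3,1.6,-0.09,0,0,0],[0,-0.3,1.6,-0.09,0,0,0],[0,-0.3,1.4,-0.09,0,0,0],[0,-0.2,0.7,-0.045,0,0,0],[-0.4,-1,0,0,0,0,0],[-0.8,-2,0,0,0,0,0]],
  ],
)

```text
time: 11.6
eef_pos: [0.5419, 0.2958, 0.1344]
tcp_rot: [-3.14, -0.047, 0.001]
ft_force: [0.4, -0.1, -1.3]
width: 0.128
gripper_force: 60.0
```

Run:
```python
from h import *
yaw=.03
Rt=Ro.from_matrix(np.array([[np.cos(yaw),np.sin(yaw),0],[np.sin(yaw),-np.cos(yaw),0],[0,0,-1]]))
print(manip.state()["eef_pos"],delta([.507,.379,.037],Rt))
```

```text
[0.54185954 0.29583371 0.13440053] (array([-3.23, -8.41,  9.75]), array([-0.001,  0.001, -0.   ]))
```

Call:
play_rows(
  targets=[
    [[-0.8,-2,0.5,0,0,0,0],[-0.8,-2.2,1.5,0,0,0,0],[-0.8,-2,2,0,0,0,0],[-0.5,-1.4,2,0,0,0,0],[-0.3,-0.8,1.3,0,0,0,0],[0,0,0.8,0,0,0,0],[0,0,0.5,0,0,0,0],[0,0,0.4,0,0,0,0],[0,0,0.3,0,0,0,0],[0,0,0,0,0,0,0]],
  ],
)

```text
time: 12.6
eef_pos: [0.5081, 0.3777, 0.0417]
tcp_rot: [-3.141, -0.046, -0.0]
ft_force: [0.6, -0.0, -2.1]
width: 0.126
gripper_force: 60.0
```

Call:
play_rows(
  targets=[
    [[0,0,0.2,0,0,0,0],[0,0,0.2,0,0,0,0],[0,0,0.1,0,0,0,0],[0,0,0,0,0,0,0],[0,0,0,0,0,0,0],[0,0,0,0,0,0,0.8],[0,0,0,0,0,0,1.5],[0,0,0,0,0,0,2],[0,0,0,0,0,0,3],[0,0,0,0,0,0,4.5]],
  ],
)

```text
time: 13.6
eef_pos: [0.5078, 0.3782, 0.0367]
tcp_rot: [-3.141, -0.047, -0.0]
ft_force: [-0.9, 0.0, 0.1]
width: 0.338
gripper_force: 0.0
```

Call:
play_rows(
  targets=[
    [[0,0,-1,0,0,0,4.5],[0,0,-4,0,0,0,6],[0,0,-5,0,0,0,9.3],[0,0,-5,0,0,0,9.3],[-0.2,1.5,-2,0,0,0,9.3],[-0.3,3,0,0,0,0,9.3],[-0.4,4.5,0,0,0,0,9.3],[-0.4,4.5,0,0,0,0,9.3],[-0.4,4.5,0,0,0,0,9.3],[-0.4,4.5,0,0,0,0,9.3]],
  ],
)

```text
time: 14.6
eef_pos: [0.4931, 0.1511, 0.2075]
tcp_rot: [-3.141, -0.048, -0.002]
ft_force: [0.5, -0.8, 0.3]
width: 0.997
gripper_force: 0.0
```

Call:
play_rows(
  targets=[
    [[-0.4,4.5,0,0,0,0,9.3],[-0.4,4.5,0,0,0,0,9.3],[-0.4,4.5,0,0,0,0,9.3],[-0.4,4.5,0,0,0,0,9.3],[-0.4,4.5,0,0,0,0,9.3],[-0.4,4.5,0,0,0,0,9.3],[-0.4,4.5,0,0,0,0,9.3],[-0.4,4.5,0,0,0,0,9.3],[-0.4,4.5,0,0,0,0,9.3],[-0.4,4.5,0,0,0,0,9.3]],
  ],
)

```text
time: 15.6
eef_pos: [0.4665, -0.3004, 0.2077]
tcp_rot: [3.14, 0.047, 0.002]
ft_force: [0.9, 0.6, -0.1]
width: 1.003
gripper_force: 0.0
```

Call:
play_rows(
  targets=[
    [[0,4.5,0,0,0,0,9.3],[0,3,0,0,0,0,9.3],[0,1.5,0,0,0,0,9.3],[0,0,0,0,0,0.1,9.3],[0,0,0,0,0,0.1,9.3],[0,0,0,0,0,0,9.3],[0,0,0,0,0,0,9.3],[0,0,0,0,0,0,9.3],[0,0,0,0,0,0,9.3],[0,0,0,0,0,0,9.3]],
  ],
)

```text
time: 16.6
eef_pos: [0.4696, -0.3881, 0.2066]
tcp_rot: [3.13, -0.265, 0.0]
ft_force: [0.1, 0.3, 0.2]
width: 1.001
gripper_force: 0.0
```

Run:
```python
from h import *
st=manip.state();p=manip.capture("wrist")
print(st["eef_pos"],st["tcp_rot"])
im=p["image"];s=manip.capture("scene")["image"][90:250,170:390]
cv2.imwrite("pics/w2.png",np.hstack([im,cv2.resize(s,(288,210))[:, :].copy() if 0 else cv2.copyMakeBorder(cv2.resize(s,(288,210)),0,174,0,0,cv2.BORDER_CONSTANT)]))
```

```text
[ 0.4695855  -0.38814936  0.20658839] [ 3.13035121e+00 -2.65337684e-01  3.87603825e-05]
```

View pics/w2.png

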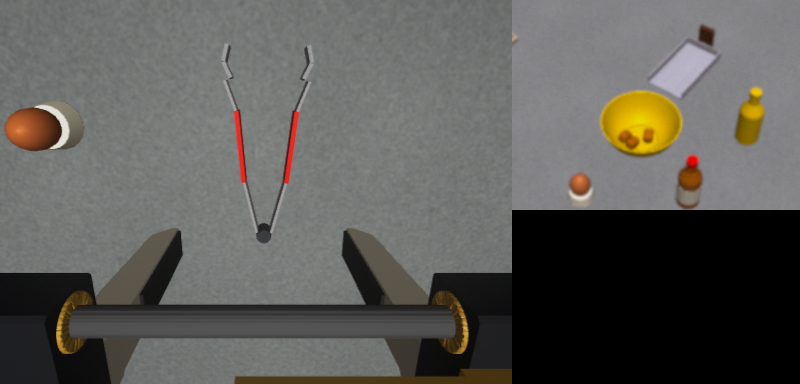

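The tray sits flat and empty, with all three croquettes in the bowl. In the wrist view the tongs hinge is at (264,235), the red grips run rows 112–182 (left 237→244, right 297→288), and the egg is at (33,129).

Run:
```python
from h import *
st=manip.state();p=manip.capture("wrist")
P=plane(p,[[264,235],[237,112],[297,112],[244,182],[288,182],[226,62],[310,62]],.022,st).round(4);print(P)
h=P[0];f=(P[1]+P[2])/2;b=(P[3]+P[4])/2;t=(P[5]+P[6])/2
for a,c in((b,f),(h,f),(h,t)):
    d=c-a;print(np.arctan2(d[1],d[0]).round(3),np.linalg.norm(d))
g=(f+b)/2;print("grip",g)
d=(f-h);yaw=np.arctan2(d[1],d[0])
Rt=Ro.from_matrix(np.array([[np.cos(yaw),np.sin(yaw),0],[np.sin(yaw),-np.cos(yaw),0],[0,0,-1]]))
g[2]=.003;print(yaw,delta(g,Rt), h[:2]+.11*np.array([np.cos(yaw),np.sin(yaw)]))
```

```text
[[ 0.3874 -0.3751  0.022 ]
 [ 0.5355 -0.3708  0.022 ]
 [ 0.5245 -0.4345  0.022 ]
 [ 0.4572 -0.3636  0.022 ]
 [ 0.4486 -0.4136  0.022 ]
 [ 0.5866 -0.3692  0.022 ]
 [ 0.5719 -0.4546  0.022 ]]
-0.18 0.07836971672782803
-0.191 0.14523691851592005
-0.19 0.19534754285631545
grip [ 0.49145  -0.395625  0.022   ]
-0.19084646706752711 (array([ 2.29,  0.35, 20.35]), array([-0.   ,  0.   ,  0.021])) [ 0.49540284 -0.39596591]
```

Call:
play_rows(
  newtons=15,
  targets=[
    [[2.5,0.35,1,0,0,0.02,9.3],[0,0,4,0,0,0,9.3],[0,0,4,0,0,0,9.3],[0,0,4,0,0,0,9.3],[0,0,3,0,0,0,9.3],[0,0,2,0,0,0,9.3],[0,0,1.2,0,0,0,9.3],[0,0,0.6,0,0,0,9.3],[0,0,0.4,0,0,0,9.3],[0,0,0,0,0,0,9.3]],
  ],
)

```text
time: 17.75
eef_pos: [0.494, -0.3964, 0.0052]
tcp_rot: [3.127, -0.298, 0.001]
ft_force: [-0.4, 0.2, 0.5]
width: 0.998
gripper_force: 0.0
```

Call:
play_rows(
  newtons=15,
  targets=[
    [[0,0,0,0,0,0,8],[0,0,0,0,0,0,7],[0,0,0,0,0,0,6.5],[0,0,0,0,0,0,6.2],[0,0,0,0,0,0,6],[0,0,0,0,0,0,5.7],[0,0,0,0,0,0,5.5],[0,0,0,0,0,0,5.5],[0,0,0,0,0,0,5.5],[0,0,0,0,0,0,5.5]],
  ],
)

```text
time: 18.75
eef_pos: [0.4939, -0.3963, 0.0049]
tcp_rot: [3.127, -0.298, 0.001]
ft_force: [0.8, -1.9, 4.1]
width: 0.592
gripper_force: 6.1
```

Call:
play_rows(
  targets=[
    [[0,0,-0.4,0,0,0,5.5],[0,0,-1,0,0,0,5.5],[0,0,-1.6,0,0,0,5.5],[0,0,-2,0,0,0,5.5],[0,0,-2.2,0,0,0,5.5],[0,0,-2.2,0,0,0,5.5],[0,0,-2,0,0,0,5.5],[0,0,-1.5,0,0,0,5.5],[0,0,-0.6,0,0,0,5.5],[0,0,0,0,0,0,5.5]],
  ],
)

```text
time: 19.75
eef_pos: [0.494, -0.3965, 0.1409]
tcp_rot: [3.126, -0.298, 0.003]
ft_force: [0.9, 0.9, -0.8]
width: 0.599
gripper_force: 4.9
```

Run:
```python
from h import *
s=manip.state()
p=manip.capture("wrist");q=manip.capture("scene")
cv2.imwrite("pics/w3.png",np.hstack([p["image"][:300],cv2.resize(q["image"][200:330,90:215],(288,300))]))
R=Ro.from_rotvec(s["tcp_rot"])
# expected tongs points in tool frame
X=s["eef_pos"]+R.apply([[.09,0,-.007],[-.11,0,-.007],[.107,.038,-.019],[.107,-.038,-.019]])
print(s["eef_pos"],X,proj(p,X,s).round())
for n,pp in(("top",manip.capture("top")),("scene",q)):
    e=[(np.round(r["uv"],1),r["conf"],r["pixels"].sum()) for r in manip.trace("egg",pp)[:2]];print(n,e,plane(pp,e[0][0],.045))
    for r in manip.trace("stand",pp)[:1]: print("stand",r["uv"])
```

```text
[ 0.49402392 -0.39649818  0.14089965] [[ 0.58238965 -0.41350706  0.14805472]
 [ 0.38599833 -0.37568736  0.14771009]
 [ 0.59187933 -0.45401899  0.16012657]
 [ 0.60625097 -0.37939025  0.1600414 ]] [[265.  76.]
 [264. 397.]
 [355.  32.]
 [175.  33.]]
top [(array([320.6, 194.3]), 0.7, np.int64(205))] [[ 0.5514614  -0.17005605  0.045     ]]
stand [314.2, 199.6]Traceback (most recent call last):
  File "<stdin>", line 10, in <module>
IndexError: list index out of range
```

View pics/w3.png

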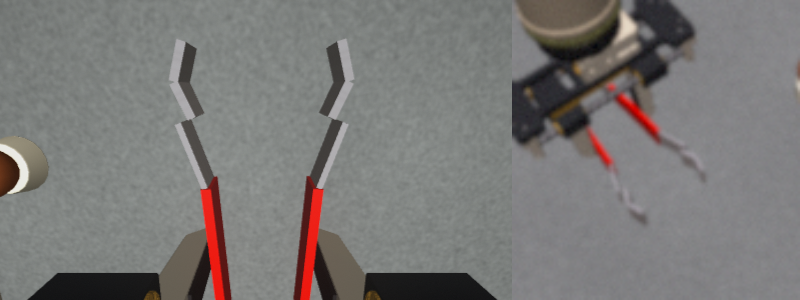

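Call:
play_rows(
  targets=[
    [[-0.3,-1,0,0,0,0,5.5],[-0.6,-2,0,0,0,0,5.5],[-0.9,-3,0,0,0,0,5.5],[-0.9,-3,0,0,0,0,5.5],[-0.9,-3,0,0,0,0,5.5],[-0.9,-3,0,0,0,0,5.5],[-0.9,-3,0,0,0,0,5.5],[-0.9,-3,0,0,0,0,5.5],[-0.5,-2,0,0,0,0,5.5],[-0.3,-0.9,0,0,0,0,5.5]],
  ],
)

```text
time: 21.05
eef_pos: [0.4686, -0.1457, 0.1393]
tcp_rot: [-3.127, 0.295, 0.0]
ft_force: [0.2, -0.7, -1.2]
width: 0.595
gripper_force: 4.9
```

Call:
play_rows(
  targets=[
    [[0,0,0,0,0,0,5.5],[0,0,0,0,0,0,5.5],[0,0,0,0,0,0,5.5],[0,0,0,0,0,0,5.5],[0,0,0,0,0,0,5.5],[0,0,0,0,0,0,5.5],[0,0,0,0,0,0,5.5],[0,0,0,0,0,0,5.5],[0,0,0,0,0,0,5.5],[0,0,0,0,0,0,5.5]],
  ],
)

```text
time: 22.05
eef_pos: [0.469, -0.1479, 0.1395]
tcp_rot: [-3.127, 0.298, -0.0]
ft_force: [0.1, -0.1, -0.4]
width: 0.595
gripper_force: 4.9
```

Run:
```python
from h import *
s=manip.state();p=manip.capture("wrist");im=p["image"]
R=Ro.from_rotvec(s["tcp_rot"])
print(s["eef_pos"],s["tcp_rot"])
for q in("egg","stand"):
    for r in manip.trace(q,p)[:1]:
        ys,xs=np.where(r["pixels"]);print(q,r["conf"],r["uv"],xs.min(),xs.max(),ys.min(),ys.max())
        if q=="egg":
            P=plane(p,r["uv"],.043,s)[0];print(P,R.inv().apply(P-s["eef_pos"]))
            # match centroid by modelling the egg silhouette
            def sil(c):
                u,v=np.mgrid[0:np.pi:19j,0:2*np.pi:36j];z=np.cos(u);h=np.where(z>0,.030,.026)
                X=np.stack([c[0]+.022*np.sin(u)*np.cos(v),c[1]+.022*np.sin(u)*np.sin(v),.041+h*z],-1).reshape(-1,3)
                uv=proj(p,X,s);return uv
            from scipy.optimize import least_squares
            ob=np.array([xs.min(),xs.max(),ys.min(),(ys.max())]);
            f=least_squares(lambda c:(lambda a:[a[:,0].min()-ob[0],a[:,0].max()-ob[1],a[:,1].min()-ob[2]])(sil(c)),P[:2],diff_step=1e-3)
            print(f.x,f.fun,R.inv().apply(np.r_[f.x,.041]-s["eef_pos"]))
cv2.imwrite("pics/w4.png",im)
```

```text
[ 0.46904938 -0.14787685  0.13953018] [-3.12738239e+00  2.98248168e-01 -8.96618687e-05]
egg 0.97 [262.3, 84.6] 236 291 56 114
[ 0.55594908 -0.1635071   0.043     ] [ 0.08828233 -0.00107424  0.09653505]
[ 0.55467463 -0.16419535] [-0.21833166  0.21808079  0.01021033] [ 0.08716083 -0.00015746  0.09853496]
stand 0.64 [264.7, 114.2] 235 293 65 117
```

View pics/w4.png

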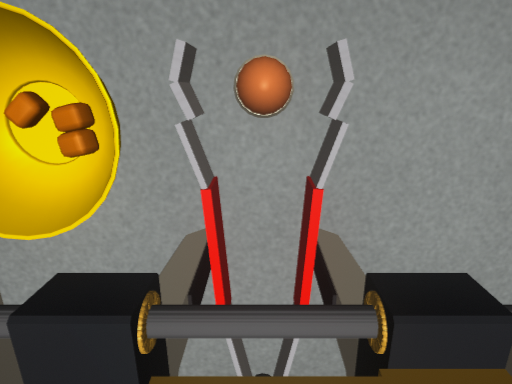

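Jaws straddle the egg symmetrically: egg at (263,85), jaws at columns ~190 and ~335. The tip is in line with the egg axis to within a few mm, so I'll descend and close.

Call:
play_rows(
  targets=[
    [[0,0,0.7,0,0,0,5.5],[0,0,1.5,0,0,0,5.5],[0,0,1.8,0,0,0,5.5],[0,0,1.8,0,0,0,5.5],[0,0,1.6,0,0,0,5.5],[0,0,1.4,0,0,0,5.5],[0,0,1,0,0,0,5.5],[0,0,0.5,0,0,0,5.5],[0,0,0.2,0,0,0,5.5],[0,0,0,0,0,0,5.5]],
  ],
)

```text
time: 23.2
eef_pos: [0.4693, -0.148, 0.0347]
tcp_rot: [3.127, -0.298, 0.001]
ft_force: [-0.2, 0.7, -0.6]
width: 0.596
gripper_force: 4.9
```

Call:
play_rows(
  newtons=20,
  targets=[
    [[0,0,0,0,0,0,5.2],[0,0,0,0,0,0,4.9],[0,0,0,0,0,0,4.6],[0,0,0,0,0,0,4.4],[0,0,0,0,0,0,4.2],[0,0,0,0,0,0,4],[0,0,0,0,0,0,3.7],[0,0,0,0,0,0,3.3],[0,0,0,0,0,0,3],[0,0,0,0,0,0,3]],
  ],
)

```text
time: 24.2
eef_pos: [0.4691, -0.1481, 0.0346]
tcp_rot: [3.127, -0.299, 0.0]
ft_force: [-0.4, -2.1, -0.1]
width: 0.426
gripper_force: 20.0
```

Call:
play_rows(
  newtons=25,
  targets=[
    [[0,0,0,0,0,0,3],[0,0,-0.3,0,0,0,3],[0,0,-0.6,0,0,0,3],[0,0,-1,0,0,0,3],[0,0,-1.4,0,0,0,3],[0,0,-1.8,0,0,0,3],[0,0,-2,0,0,0,3],[0,0,-2,0,0,0,3],[0,0,-2,0,0,0,3],[0,0,-2,0,0,0,3]],
  ],
)

```text
time: 25.2
eef_pos: [0.4692, -0.1479, 0.1678]
tcp_rot: [3.127, -0.298, 0.002]
ft_force: [-0.2, -0.3, -1.7]
width: 0.425
gripper_force: 25.0
```

Call:
play_rows(
  targets=[
    [[0,0,-1.6,0,0,0,3],[0,0,-1.2,0,0,0,3],[0,0,-0.6,0,0,0,3],[0,0,0,0,0,0,3],[0,0,0,0,0,0,3],[0,0,0,0,0,0,3],[0,0,0,0,0,0,3],[0,0,0,0,0,0,3],[0,0,0,0,0,0,3],[0,0,0,0,0,0,3]],
  ],
)

```text
time: 26.2
eef_pos: [0.469, -0.1479, 0.1994]
tcp_rot: [-3.127, 0.298, 0.0]
ft_force: [0.1, -0.0, -0.6]
width: 0.422
gripper_force: 25.0
```

Run:
```python
from h import *
s=manip.state();p=manip.capture("wrist");R=Ro.from_rotvec(s["tcp_rot"])
print(s["eef_pos"],s["width"],s["gripper_force"])
for r in manip.trace("egg",p)[:1]: ys,xs=np.where(r["pixels"]);print(r["conf"],r["uv"],xs.min(),xs.max(),ys.min(),ys.max(),"expect",proj(p,s["eef_pos"]+R.apply([.0872,0,-.007]),s))
for r in manip.trace("bowl",p)[:1]:
    (u,v),(a,b),t=cv2.fitEllipse(cv2.convexHull(np.argwhere(r["pixels"])[:,::-1].astype(np.int32)));print(r["conf"],u,v,a,b)
c=np.array([.5605,.037])
yaw=-.19;d=R.apply([1,0,0]);yaw=np.arctan2(d[1],d[0])
for z,pp in((.065,manip.capture("top")),(.065,manip.capture("scene"))):
    for r in manip.trace("bowl",pp)[:1]:
        (u,v),ab,t=cv2.fitEllipse(cv2.convexHull(np.argwhere(r["pixels"])[:,::-1].astype(np.int32)));print("bowl",r["conf"],plane(pp,[u,v],z))
T=np.r_[c,0]-.0872*d;T[2]=s["eef_pos"][2];print(yaw,T,delta(T,R))
cv2.imwrite("pics/w5.png",p["image"])
```

```text
[ 0.46895539 -0.14789716  0.19935161] 0.42224799497051335 24.996557235717773
0.82 [265.0, 80.2] 216 308 32 129 expect [[264.52457077  82.52594803]]
0.91 47.70446014404297 114.68885803222656 175.9617156982422 214.5220947265625
bowl 0.97 [[0.56052519 0.03278369 0.065     ]]
bowl 0.98 [[0.56725065 0.03099787 0.065     ]]
-0.19021520242756113 [0.47487278 0.05348692 0.19935161] (array([ -3.23, -19.89,   0.02]), array([ 0., -0.,  0.]))
```

View pics/w5.png

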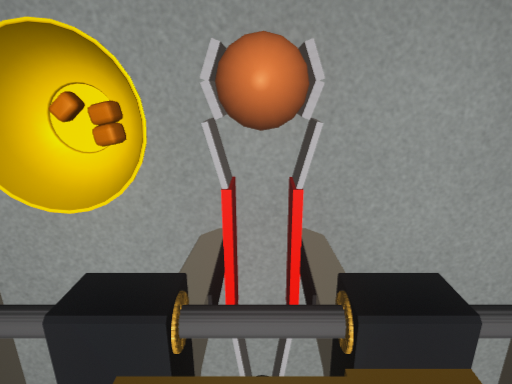

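The egg is held between the jaws at (262,80) and lifted. Now I'll carry it over the bowl.

Call:
play_rows(
  targets=[
    [[-0.1,-0.6,0,0,0,0,3],[-0.2,-1.2,0,0,0,0,3],[-0.3,-1.8,0,0,0,0,3],[-0.4,-2.3,0,0,0,0,3],[-0.4,-2.5,0,0,0,0,3],[-0.4,-2.5,0,0,0,0,3],[-0.4,-2.5,0,0,0,0,3],[-0.4,-2.3,0,0,0,0,3],[-0.3,-1.8,0,0,0,0,3],[-0.2,-1.2,0,0,0,0,3]],
  ],
)

```text
time: 27.55
eef_pos: [0.4736, 0.0437, 0.1996]
tcp_rot: [-3.127, 0.296, -0.0]
ft_force: [-0.2, 1.1, -0.8]
width: 0.428
gripper_force: 25.0
```

Call:
play_rows(
  targets=[
    [[-0.1,-0.7,0,0,0,0,3],[0,-0.4,0,0,0,0,3],[0,0,0,0,0,0,3],[0,0,0,0,0,0,3],[0,0,0,0,0,0,3],[0,0,0,0,0,0,3],[0,0,0,0,0,0,3],[0,0,0,0,0,0,3],[0,0,0,0,0,0,3],[0,0,0,0,0,0,3]],
  ],
)

```text
time: 28.55
eef_pos: [0.475, 0.0525, 0.1995]
tcp_rot: [3.127, -0.298, 0.0]
ft_force: [1.0, 0.6, -1.3]
width: 0.424
gripper_force: 25.0
```

Run:
```python
from h import *
s=manip.state();p=manip.capture("wrist");R=Ro.from_rotvec(s["tcp_rot"])
E=s["eef_pos"]+R.apply([.0872,0,-.007]);print(s["eef_pos"],"egg",E,s["gripper_force"],abs(s["qd"]).max())
a=np.linspace(0,2*np.pi,80)
def rim(c):return proj(p,np.c_[c[0]+.09*np.cos(a),c[1]+.09*np.sin(a),0*a+.065],s)
for r in manip.trace("egg",p)[:1]: print("egg",r["uv"])
for r in manip.trace("bowl",p)[:1]:
    ys,xs=np.where(r["pixels"]);print(r["conf"],xs.min(),xs.max(),ys.min(),ys.max())
    for c in([.561,.035],[.561,.033],[.565,.035]):
        q=rim(c);print(c,q.min(0).round(),q.max(0).round())
```

```text
[0.47503846 0.05254353 0.19951052] egg [0.56066556 0.03605702 0.20651298] 24.99644100666046 0.002529476486048998
egg [260.9, 80.7]
0.9 163 361 0 182
[0.561, 0.035] [165. -29.] [365. 182.]
[0.561, 0.033] [167. -30.] [367. 182.]
[0.565, 0.035] [163. -35.] [364. 178.]
```

```bash
python3 -c "
from bench import manip
print(manip.sign_off())"
```

```text
the job is handed in; nothing more can be done
None
```

The job is handed in: the three croquettes are in the bowl, the empty tray is flat on the counter, and the tongs hold the egg still about 11 cm above the rim over the middle of the bowl.

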